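# Transfer turned finials to the finishing rack in reverse order

### The arm

A 6-joint arm with a two-finger parallel gripper is mounted at the origin on the work surface. World frame = base frame: x ahead of the robot, y to its left, z up, the work surface at z = 0. Lengths are in m, angles in rad, forces in N, time in s.
With the tool pointing down it reaches from about 0.35 to 0.975 m from the base axis. Payload 4.9 kg.
Tool frame: the origin (TCP) lies on the front face of the gripper's body, between the roots of the fingers; the fingertips stand ctrl.tip_extent ahead of it and the grasp point (between the pads) lies 54 mm ahead of it (ctrl.tip_extent is the distance from the TCP to the fingertips, in m); z points along the fingers, y is the line along which they close (so a half turn about z gives the same grasp; the last joint's range is limited). The gripper opens to 85 mm and grips with 20 to 120 N. Pads are 22 mm wide; open, the fingers measure 114 mm over their backs; the gripper's body (76 mm by 85 mm) begins 54 mm behind the grasp point. The pads swing forward as they close: fully open they stand 13 mm farther back than shut.
Start: joints at [1.007, 0.053, 1.613, -0, 1.476, -0.119], TCP at [0.269, 0.564, 0.304] pointing down, gripper open.
Joint ranges: [-3.01, 3.01], [-1.01, 2.22], [0.06, 2.58], [-1.02, 4.17], [0.09, 2.62], [-3.14, 3.14]. Speed limits (rad/s): [2.57, 2.57, 3.14, 3.14, 3.14, 3.14].

### API

Orientations are given as a rotation vector (axis times angle).
In Python, from station import ctrl gives the robot as it stands.
- The arm moves only by the tool apply_moves, never from a script. Its argument "rows" is one flat list of numbers, 6 for each row, row after row: the shift along the tool's x, y, z normalised to -1 to 1, where 1 is 0.6 m, then the turn, a rotation vector about the tool's x, y, z normalised to -1 to 1, where 1 is 90 degrees. A call has 1 to 20 rows; each row is the pose to reach, as a shift and turn from the pose commanded when the call began, along the tool's axes at that moment; what a row does not reach only later rows make up. A row lasts 1/10 s, in which the tool goes at most 50 mm and 8.59 degrees, less where a joint would pass 70% of its speed; a pose out of reach is approached as far as the arm can. A call with a number of a shift or a turn outside -1 to 1 is refused whole. A call with a gripper value outside its range is refused whole. "grip" is the opening, from 0 (shut) to 1 (fully open), set as the call begins (left out, the last holds). The fingers move at their own pace and stop on an object; "grip_force" is the grip in N (left out, the last holds). Time passes only in rows, so rows that repeat a pose let the fingers close. It gives the time, the measured TCP pose, the force, the opening and the grip force at its end, in the units of the state.
- ctrl.get_obs(): the state, without advancing time (a new reading comes with each control period).
- ctrl.get_image(name): name is "side" or "top" or "wrist"; returns (picture, depth): 400x640x3 uint8, blue, green, red; 400x640 float32, m along the optical axis (not along the pixel's ray), 0 where there is no reading.
- ctrl.camera_model(name): a dict with "mtx" (3x3 intrinsics, pixels), "R" (3x3) and "t" (3): a world point X has camera coordinates R X + t; the wrist camera has in their place "tool_from_camera" (4x4, takes a point from camera to tool coordinates, whose origin is the TCP and whose axes are the flange's). Camera axes: x right, y down, z forward; pixel columns grow to the right and rows downward; lengths in m; the calibration is good to about 2 mm. A picture is of the moment at which its call begins: read the wrist's pose just before it. camera_model takes no time and is no camera call.
- ctrl.finish_job(): hands the job in; it is judged then, once.
The state is a dict: "t": time; "q": joint angles; "dq": joint speeds; "effort": joint torques, N m; "tool_pos": TCP position; "tool_rot": TCP orientation; "contact_force": force on the tool from outside, world axes, zero at the start; "wrist_torque": the same for the moment, N m; "opening": finger opening in m; "grip_force": force on a finger pad.
Only numpy, scipy, OpenCV 4.12 (cv2) and the standard library are available. Lean on these libraries where they do the work, as an engineer would, in place of code of your own. Each camera call takes 0.05 s, during which the arm holds its last target. There are 200 camera calls.

### The job

The four turned finials stand on the plywood rack in the order they came off the lathe. Move them into the four wells of the blue rack in reverse order: the finial now nearest the plywood rack's yellow end goes into the blue rack's well farthest from its yellow end, and so on along the row, so that the one now farthest from yellow ends up nearest to yellow. Keep each finial upright on the way, stand it fully down in its well and let go.

Things in the scene. Friction and masses are not known exactly. Their poses are not given: they have to be found in the camera images.
- finial_pale: loose turned finial, pale bare wood with a ball top, 96 mm tall, about 70 g, upright on its tag in the plywood rack. Origin: centre of its underside; z up along its axis; round. Foot: 36 mm diameter, 9 mm high; above it a 20 mm neck; grip it on the plain cylinder, 30 mm in diameter, from 34 to 64 mm above the origin; the top is no wider than 31 mm.
- finial_dark: loose turned finial, dark brown wood with a pointed top, 100 mm tall, about 70 g, upright on its tag in the plywood rack. Origin: centre of its underside; z up along its axis; round. Foot: 36 mm diameter, 9 mm high; above it a 20 mm neck; grip it on the plain cylinder, 30 mm in diameter, from 34 to 64 mm above the origin; the top is no wider than 31 mm.
- finial_red: loose turned finial, red-stained wood with a flat mushroom top, 91 mm tall, about 70 g, upright on its tag in the plywood rack. Origin: centre of its underside; z up along its axis; round. Foot: 36 mm diameter, 9 mm high; above it a 20 mm neck; grip it on the plain cylinder, 30 mm in diameter, from 34 to 64 mm above the origin; the top is no wider than 31 mm.
- finial_green: loose turned finial, green-stained wood with a stepped button top, 94 mm tall, about 70 g, upright on its tag in the plywood rack. Origin: centre of its underside; z up along its axis; round. Foot: 36 mm diameter, 9 mm high; above it a 20 mm neck; grip it on the plain cylinder, 30 mm in diameter, from 34 to 64 mm above the origin; the top is no wider than 31 mm.
- tag_pale: fixed flat disc, 48 mm diameter, 3 mm thick, white, lying in the well of the plywood rack in which the pale finial starts; it stays there and so shows where that finial stood. Origin: centre of its underside, on the well's floor.
- tag_dark: fixed flat disc, 48 mm diameter, 3 mm thick, dark brown, lying in the well of the plywood rack in which the dark finial starts; it stays there and so shows where that finial stood. Origin: centre of its underside, on the well's floor.
- tag_red: fixed flat disc, 48 mm diameter, 3 mm thick, red, lying in the well of the plywood rack in which the red finial starts; it stays there and so shows where that finial stood. Origin: centre of its underside, on the well's floor.
- tag_green: fixed flat disc, 48 mm diameter, 3 mm thick, green, lying in the well of the plywood rack in which the green finial starts; it stays there and so shows where that finial stood. Origin: centre of its underside, on the well's floor.
- rack_ply: plywood fixed rack, 72 (x) x 266 (y) x 20 mm, plus a 16 mm yellow block on its +y end. Origin: underside, under the middle of the row of wells, on the table; y points to the yellow end, z up. Four wells 54 x 54 mm, 10 mm deep (floor 10 mm above the origin), at x = 0, y = -99, -33, 33 and 99 mm. The finials start here.
- rack_blue: blue painted fixed rack, 72 (x) x 266 (y) x 20 mm, plus a 16 mm yellow block on its +y end. Origin: underside, under the middle of the row of wells, on the table; y points to the yellow end, z up. Four wells 54 x 54 mm, 10 mm deep (floor 10 mm above the origin), at x = 0, y = -99, -33, 33 and 99 mm. Empty at the start; the finials go here.

How it is judged:
At the end, for the whole second after the job is handed in: Each finial stands in the blue well that mirrors its starting well (1st from the yellow end to 4th, 2nd to 3rd, 3rd to 2nd, 4th to 1st), within 12 mm of the well's centre in x and y, its foot within 3 mm of the well's floor, upright within 0.1 rad, at rest and released (((y of tag_pale in the frame of rack_ply between -1 and -0.066 m and y of finial_pale in the frame of rack_blue between 0.087 and 0.111 m) or (y of tag_pale in the frame of rack_ply between -0.066 and 0 m and y of finial_pale in the frame of rack_blue between 0.021 and 0.045 m) or (y of tag_pale in the frame of rack_ply between 0 and 0.066 m and y of finial_pale in the frame of rack_blue between -0.045 and -0.021 m) or (y of tag_pale in the frame of rack_ply between 0.066 and 1 m and y of finial_pale in the frame of rack_blue between -0.111 and -0.087 m)) and x of finial_pale in the frame of rack_blue between -0.012 and 0.012 m and z of finial_pale in the frame of rack_blue between 0.007 and 0.013 m and angle between each of finial_pale, finial_dark, finial_red, finial_green's own z axis and vertical below 0.1 rad and linear speed of each of finial_pale, finial_dark, finial_red, finial_green below 0.02 m/s and contact force between each of finial_pale, finial_dark, finial_red, finial_green and the fingers below 0.1 N and ((y of tag_dark in the frame of rack_ply between -1 and -0.066 m and y of finial_dark in the frame of rack_blue between 0.087 and 0.111 m) or (y of tag_dark in the frame of rack_ply between -0.066 and 0 m and y of finial_dark in the frame of rack_blue between 0.021 and 0.045 m) or (y of tag_dark in the frame of rack_ply between 0 and 0.066 m and y of finial_dark in the frame of rack_blue between -0.045 and -0.021 m) or (y of tag_dark in the frame of rack_ply between 0.066 and 1 m and y of finial_dark in the frame of rack_blue between -0.111 and -0.087 m)) and x of finial_dark in the frame of rack_blue between -0.012 and 0.012 m and z of finial_dark in the frame of rack_blue between 0.007 and 0.013 m and ((y of tag_red in the frame of rack_ply between -1 and -0.066 m and y of finial_red in the frame of rack_blue between 0.087 and 0.111 m) or (y of tag_red in the frame of rack_ply between -0.066 and 0 m and y of finial_red in the frame of rack_blue between 0.021 and 0.045 m) or (y of tag_red in the frame of rack_ply between 0 and 0.066 m and y of finial_red in the frame of rack_blue between -0.045 and -0.021 m) or (y of tag_red in the frame of rack_ply between 0.066 and 1 m and y of finial_red in the frame of rack_blue between -0.111 and -0.087 m)) and x of finial_red in the frame of rack_blue between -0.012 and 0.012 m and z of finial_red in the frame of rack_blue between 0.007 and 0.013 m and ((y of tag_green in the frame of rack_ply between -1 and -0.066 m and y of finial_green in the frame of rack_blue between 0.087 and 0.111 m) or (y of tag_green in the frame of rack_ply between -0.066 and 0 m and y of finial_green in the frame of rack_blue between 0.021 and 0.045 m) or (y of tag_green in the frame of rack_ply between 0 and 0.066 m and y of finial_green in the frame of rack_blue between -0.045 and -0.021 m) or (y of tag_green in the frame of rack_ply between 0.066 and 1 m and y of finial_green in the frame of rack_blue between -0.111 and -0.087 m)) and x of finial_green in the frame of rack_blue between -0.012 and 0.012 m and z of finial_green in the frame of rack_blue between 0.007 and 0.013 m); the robot touches nothing.
It fails at once if a finial is knocked over or carried tilted by more than about 40 degrees (angle between any of finial_pale, finial_dark, finial_red, finial_green's own z axis and vertical above 0.7 rad).
It also fails if it takes over 112 s, if anything falls off the work surface, if the arm or the gripper's body presses on something with over 40 N, if the wrist force passes 120 N, or if a joint passes its speed limit or range.

## Working session

There is one attempt and no reset: what is moved stays moved. The work goes in short steps, Python scripts to look and compute and a tool call to move; the robot and the scene stay as the last step left them, time stands still between calls to the robot, and variables do not carry over. Pictures are saved under pics/ and viewed, at most 14 in all, crops included, and the job is handed in when it is done.

Besides the shell and the picture viewer there is one more tool, called as a command line: name --argument value ..., lists and objects as JSON in quotes. apply_moves: Moves the arm, as the interface text tells. Its arguments: {"type":"object","properties":{"rows":{"type":"array","items":{"type":"number"}},"grip":{"type":"number"},"grip_force":{"type":"number"}},"required":["rows"]}

```bash
ls; mkdir -p pics; python3 - <<'E'
from station import ctrl
import cv2,numpy as np
o=ctrl.get_obs(); print(o['t'],o['tool_pos'],o['tool_rot'],o['opening'],ctrl.tip_extent)
for n in ['top','side']:
    im,d=ctrl.get_image(n); cv2.imwrite(f'pics/{n}0.png',im); np.savez(f'{n}0.npz',im=im,d=d)
    m=ctrl.camera_model(n); print(n,{k:np.round(v,3).tolist() for k,v in m.items()})
print(ctrl.camera_model('wrist'))
E
```

```text
pics
0.0 [0.26869052 0.56377238 0.30265039] [-0.69278609 -3.06356479  0.00309407] 0.08521760103644958 0.0726
top {'mtx': [[394.944, 0.0, 318.28], [0.0, 394.944, 200.071], [0.0, 0.0, 1.0]], 'R': [[0.008, -1.0, 0.026], [-0.997, -0.01, -0.072], [0.073, -0.025, -0.997]], 't': [-0.021, 0.523, 0.836]}
side {'mtx': [[387.096, 0.0, 316.861], [0.0, 387.096, 211.902], [0.0, 0.0, 1.0]], 'R': [[0.945, -0.328, 0.008], [-0.252, -0.74, -0.623], [0.21, 0.587, -0.782]], 't': [-0.507, 0.152, 0.924]}
{'mtx': array([[310.92179287,   0.        , 318.07346565],
       [  0.        , 310.92179287, 205.24805092],
       [  0.        ,   0.        ,   1.        ]]), 'tool_from_camera': array([[-6.48632663e-04, -9.62763012e-01, -2.70346003e-01,
         6.87086298e-02],
       [ 9.99998395e-01, -1.72955746e-04, -1.78333033e-03,
        -1.11310869e-03],
       [ 1.67016659e-03, -2.70346726e-01,  9.62761579e-01,
        -7.03876578e-02],
       [ 0.00000000e+00,  0.00000000e+00,  0.00000000e+00,
         1.00000000e+00]])}
```

View pics/top0.png

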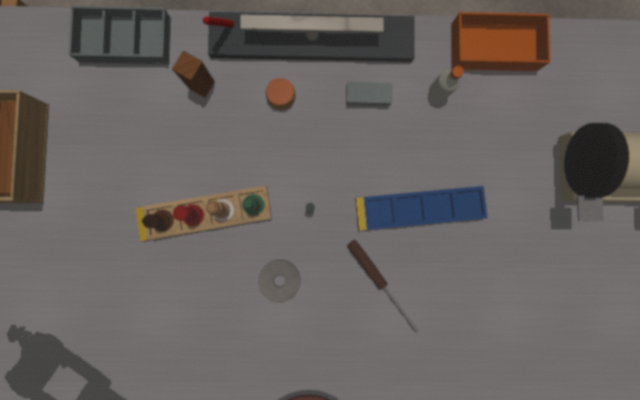

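View pics/side0.png

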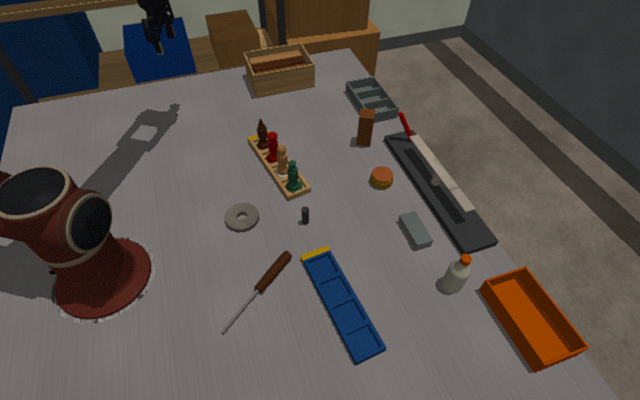

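The top view shows the ply rack (yellow end at px 142,224) holding, from yellow, dark, red, pale and green. The blue rack's yellow end is also on the left, at px 362,213. The side view agrees.

```bash
cat > h.py <<'E'
import numpy as np,cv2
from station import ctrl
from scipy.spatial.transform import Rotation as Rn
def world(n,d,T=None):
    m=ctrl.camera_model(n);K=m['mtx'];v,u=np.indices(d.shape)
    P=np.stack([(u-K[0,2])/K[0,0]*d,(v-K[1,2])/K[1,1]*d,d],-1)
    if T is None: return (P-m['t'])@m['R']
    A=T@m['tool_from_camera']; return P@A[:3,:3].T+A[:3,3]
def tool(o):
    T=np.eye(4);T[:3,:3]=Rn.from_rotvec(o['tool_rot']).as_matrix();T[:3,3]=o['tool_pos'];return T
def rack(xy,yel):
    # frame from rim points: long axis toward yellow; row middle is 8 mm back from the middle of the full 282 mm
    c,s,a=cv2.minAreaRect(xy.astype(np.float32)); b=cv2.boxPoints((c,s,a))
    e=b[1]-b[0],b[2]-b[1]; L=max(e,key=np.linalg.norm); yv=L/np.linalg.norm(L)
    if yv@(yel-np.array(c))<0: yv=-yv
    return np.array(c)-.008*yv,yv,sorted(s)
E
python3 - <<'E'
from h import *
f=np.load('top0.npz');W=world('top',f['d']);im=f['im'];hsv=cv2.cvtColor(im,cv2.COLOR_BGR2HSV)
z=W[...,2]
print('table z',np.median(z[300:330,200:400]))
yel=cv2.inRange(hsv,(22,150,80),(32,255,255))>0
for n,(u0,u1,v0,v1) in dict(ply=(130,280,180,245),blue=(350,495,180,236)).items():
    B=np.zeros(z.shape,bool);B[v0:v1,u0:u1]=1
    m=B&(z>.015)&(z<.025); y=W[B&yel][:,:2].mean(0)
    m=cv2.morphologyEx(m.astype(np.uint8),cv2.MORPH_OPEN,np.ones((2,2)))>0
    c,yv,s=rack(W[m][:,:2],y); xv=np.array([yv[1],-yv[0]])
    print(n,c,'y axis',yv,'deg',np.degrees(np.arctan2(yv[1],yv[0])),s,m.sum(),y)
    for k in(99,33,-33,-99): print(k,np.round(c+yv*k/1000,4))
    if n=='ply':
        for zz in((.045,.08),(.085,.12)):
            mm=(B|True)&(z>zz[0])&(z<zz[1]); mm[:170]=0;mm[250:]=0;mm[:,:120]=0;mm[:,290:]=0
            N,l,st,ce=cv2.connectedComponentsWithStats(mm.astype(np.uint8))
            for i in range(1,N):
                p=W[l==i]; q=(p[:,:2]-c); print(zz,len(p),'rackx',np.round((q@xv).min(),3),np.round((q@xv).max(),3),'racky',np.round((q@yv).min(),3),np.round((q@yv).max(),3))
o=ctrl.get_obs();print(tool(o).round(3))
E
```

```text
table z -0.0005739648416121751
ply [0.49439875 0.18262699] y axis [-0.08749714  0.9961648 ] deg 95.01963 [0.0971338227391243, 0.363260954618454] 1963 [0.46889451 0.36032039]
99 [0.4857 0.2812]
33 [0.4915 0.2155]
-33 [0.4973 0.1498]
-99 [0.5031 0.084 ]
(0.045, 0.08) 68 rackx -0.004 0.025 racky -0.074 -0.045
(0.045, 0.08) 1 rackx 0.023 0.023 racky -0.053 -0.053
(0.045, 0.08) 89 rackx -0.008 0.019 racky -0.006 0.018
(0.045, 0.08) 92 rackx -0.013 0.015 racky 0.055 0.072
(0.045, 0.08) 2 rackx 0.002 0.004 racky 0.145 0.146
(0.045, 0.08) 122 rackx -0.023 0.006 racky 0.124 0.148
(0.045, 0.08) 1 rackx -0.001 -0.001 racky 0.151 0.151
(0.045, 0.08) 1 rackx -0.013 -0.013 racky 0.152 0.152
(0.085, 0.12) 118 rackx -0.001 0.022 racky -0.071 -0.05
(0.085, 0.12) 145 rackx -0.006 0.018 racky -0.004 0.021
(0.085, 0.12) 208 rackx -0.014 0.016 racky 0.055 0.085
(0.085, 0.12) 96 rackx -0.018 0.001 racky 0.128 0.143
blue [ 0.50161619 -0.20133295] y axis [-0.10472681  0.99450105] deg 96.01142 [0.07282395660877228, 0.4036811292171478] 1870 [ 0.49516671 -0.10803013]
99 [ 0.4912 -0.1029]
33 [ 0.4982 -0.1685]
-33 [ 0.5051 -0.2342]
-99 [ 0.512  -0.2998]
[[-0.903  0.43  -0.001  0.269]
 [ 0.43   0.903 -0.002  0.564]
 [ 0.    -0.002 -1.     0.303]
 [ 0.     0.     0.     1.   ]]
```

The fitted lengths (363 and 404 mm) don't match the real 282 mm, so stray points got in. I'll refit with colour masks, the largest component, and rays cast onto z = 0.02.

```bash
cat >> h.py <<'E'
def ray(n,uv,z,T=None):
    m=ctrl.camera_model(n);K=m['mtx'];uv=np.asarray(uv,float).reshape(-1,2)
    D=np.c_[(uv-K[[0,1],2])/K[0,0],np.ones(len(uv))]
    if T is None: C=-m['R'].T@m['t'];D=D@m['R']
    else: A=T@m['tool_from_camera'];C=A[:3,3];D=D@A[:3,:3].T
    return (C+D*((z-C[2])/D[:,2])[:,None])[:,:2]
def big(m):
    N,l,st,_=cv2.connectedComponentsWithStats(m.astype(np.uint8)); return l==1+st[1:,4].argmax()
E
python3 - <<'E'
from h import *
f=np.load('top0.npz');W=world('top',f['d']);im=f['im'];hsv=cv2.cvtColor(im,cv2.COLOR_BGR2HSV)
z=W[...,2]
print([hsv[v,u].tolist() for v,u in((224,142),(194,240),(213,362),(205,410),(300,400))])
yel=cv2.inRange(hsv,(22,170,80),(32,255,255))>0
out={}
for n,(u0,u1,v0,v1),lo,hi in (('ply',(130,280,180,245),(8,60,70),(32,255,255)),('blue',(350,495,180,236),(105,110,30),(125,255,255))):
    B=np.zeros(z.shape,bool);B[v0:v1,u0:u1]=1
    m=B&((cv2.inRange(hsv,lo,hi)>0)|yel)&(z<.035)
    m=big(cv2.morphologyEx(m.astype(np.uint8),cv2.MORPH_CLOSE,np.ones((3,3))))
    v,u=np.nonzero(m); xy=ray('top',np.c_[u,v],.02); y=ray('top',np.argwhere(yel&B)[:,::-1],.02).mean(0)
    c,yv,s=rack(xy,y); xv=np.array([yv[1],-yv[0]])
    print(n,c.round(4),'deg',np.degrees(np.arctan2(yv[1],yv[0])).round(2),s,y, (y-c)@yv)
    for k in(99,33,-33,-99): print(k,np.round(c+yv*k/1000,4))
    if n=='ply':
        for zz in((.045,.08),(.085,.12)):
            mm=(z>zz[0])&(z<zz[1]); mm[:170]=0;mm[250:]=0;mm[:,:120]=0;mm[:,290:]=0
            N,l,st,ce=cv2.connectedComponentsWithStats(mm.astype(np.uint8))
            for i in range(1,N):
                p=W[l==i]
                if len(p)<20: continue
                q=(p[:,:2]-c); print(zz,len(p),'rackx',np.round((q@xv).min(),3),np.round((q@xv).max(),3),'racky',np.round((q@yv).min(),3),np.round((q@yv).max(),3))
E
```

```text
[[22, 178, 126], [16, 99, 113], [23, 167, 156], [109, 141, 98], [0, 11, 117]]
ply [0.4949 0.2227] deg 100.55 [0.07510534673929214, 0.28366926312446594] [0.4693985  0.36100669] 0.14063097550622033
99 [0.4768 0.32  ]
33 [0.4889 0.2552]
-33 [0.5009 0.1903]
-99 [0.513  0.1254]
(0.045, 0.08) 68 rackx -0.018 0.011 racky -0.114 -0.085
(0.045, 0.08) 89 rackx -0.015 0.012 racky -0.046 -0.021
(0.045, 0.08) 92 rackx -0.014 0.013 racky 0.015 0.034
(0.045, 0.08) 122 rackx -0.017 0.012 racky 0.085 0.109
(0.085, 0.12) 118 rackx -0.015 0.008 racky -0.111 -0.09
(0.085, 0.12) 145 rackx -0.013 0.012 racky -0.044 -0.019
(0.085, 0.12) 208 rackx -0.015 0.015 racky 0.015 0.045
(0.085, 0.12) 96 rackx -0.013 0.007 racky 0.089 0.105
blue [ 0.5105 -0.2572] deg 95.92 [0.06768731027841568, 0.2590147852897644] [ 0.49527348 -0.10776946] 0.15020728891306287
99 [ 0.5003 -0.1587]
33 [ 0.5071 -0.2244]
-33 [ 0.5139 -0.29  ]
-99 [ 0.5207 -0.3557]
```

```bash
python3 - <<'E'
from h import *
f=np.load('top0.npz');W=world('top',f['d']);im=f['im'];hsv=cv2.cvtColor(im,cv2.COLOR_BGR2HSV)
B=np.zeros(hsv.shape[:2],bool);B[180:236,350:495]=1
yel=(cv2.inRange(hsv,(20,110,80),(32,255,255))>0)&B
m=big(B&((cv2.inRange(hsv,(100,90,25),(125,255,255))>0)|yel))
v,u=np.nonzero(m); y=ray('top',np.argwhere(yel)[:,::-1],.02).mean(0)
c,yv,s=rack(ray('top',np.c_[u,v],.02),y)
print(c.round(4),'deg',np.degrees(np.arctan2(yv[1],yv[0])).round(2),s,(y-c)@yv)
for k in(99,33,-33,-99): print(k,np.round(c+yv*k/1000,4))
T=tool(ctrl.get_obs());print('tool y axis deg',np.degrees(np.arctan2(T[1,1],T[0,1])))
E
```

```text
[ 0.5104 -0.2576] deg 95.92 [0.0694936215877533, 0.2615659534931183] 0.15030609532525435
99 [ 0.5002 -0.1591]
33 [ 0.507  -0.2248]
-33 [ 0.5139 -0.2904]
-99 [ 0.5207 -0.3561]
tool y axis deg 64.51480335295975
```

The blue fit missed the yellow block, so its true centre is 8 mm further along +y, at (0.5096, -0.2497). With that, the yellow block sits at 0.142 m, as expected. Next I'll work out the move to hover over the dark finial.

```bash
cat >> h.py <<'E'
PLY=(np.array([.4949,.2227]),100.55); BLUE=(np.array([.5096,-.2497]),95.92)
def well(r,k,dx=0):
    c,a=r;a=np.radians(a);y=np.array([np.cos(a),np.sin(a)]);return c+y*k/1000+np.array([y[1],-y[0]])*dx/1000
def go(xy,z,a,T=None):
    "row to reach TCP xy,z with tool y at angle a deg, tool down; returns row, target pose"
    T=tool(ctrl.get_obs()) if T is None else T
    a=np.radians(a);G=np.eye(4);Y=np.array([np.cos(a),np.sin(a),0]);Z=np.array([0,0,-1.]);G[:3,:3]=np.c_[np.cross(Y,Z),Y,Z];G[:3,3]=[*xy,z]
    M=np.linalg.inv(T)@G
    print(np.round(np.r_[M[:3,3]/.6,Rn.from_matrix(M[:3,:3]).as_rotvec()/(np.pi/2)],4).tolist(),np.round(G[:3,3],4));return G
E
python3 - <<'E'
from h import *
go(well(PLY,98,-2),.27,10.55)
E
```

```text
[-0.4862, -0.2208, 0.0549, -0.0011, 0.0004, 0.5996] [0.475  0.3187 0.27  ]
```

apply_moves --rows '[-0.486,-0.221,0.055,-0.001,0,0.6,-0.486,-0.221,0.055,-0.001,0,0.6,-0.486,-0.221,0.055,-0.001,0,0.6,-0.486,-0.221,0.055,-0.001,0,0.6,-0.486,-0.221,0.055,-0.001,0,0.6,-0.486,-0.221,0.055,-0.001,0,0.6,-0.486,-0.221,0.055,-0.001,0,0.6,-0.486,-0.221,0.055,-0.001,0,0.6,-0.486,-0.221,0.055,-0.001,0,0.6,-0.486,-0.221,0.055,-0.001,0,0.6,-0.486,-0.221,0.055,-0.001,0,0.6,-0.486,-0.221,0.055,-0.001,0,0.6,-0.486,-0.221,0.055,-0.001,0,0.6]' --grip 1

```text
t: 1.4
tool_pos: [0.4747, 0.3196, 0.271]
tool_rot: [2.007, 2.417, 0.003]
contact_force: [0.3, 1.1, 0.1]
opening: 0.0858
grip_force: 0.0
```

```bash
python3 - <<'E'
from h import *
o=ctrl.get_obs();T=tool(o);im,d=ctrl.get_image('wrist');cv2.imwrite('pics/w1.png',im)
print(o['t'],T.round(3))
W=world('wrist',d,T);z=W[...,2];c=PLY[0];a=np.radians(PLY[1]);yv=np.array([np.cos(a),np.sin(a)]);xv=np.array([yv[1],-yv[0]])
rx=(W[...,:2]-c)@xv;ry=(W[...,:2]-c)@yv
mm=(z>.05)&(z<.125)&(abs(rx)<.05)&(abs(ry)<.14)&(d>0)
N,l,st,_=cv2.connectedComponentsWithStats(mm.astype(np.uint8))
for i in range(1,N):
    if st[i,4]<60: continue
    k=l==i;print(st[i].tolist(),'x',np.percentile(rx[k],[1,99]).round(4),'y',np.percentile(ry[k],[1,99]).round(4),'zmax',z[k].max().round(3))
go(well(PLY,98,-2),.12,10.55)
E
```

```text
1.4 [[-0.184  0.983  0.001  0.475]
 [ 0.983  0.184  0.001  0.32 ]
 [ 0.001  0.002 -1.     0.271]
 [ 0.     0.     0.     1.   ]]
[299, 177, 34, 39, 1014] x [-0.0187  0.0091] y [0.0851 0.1129] zmax 0.114
[302, 245, 36, 106, 2902] x [-0.0167  0.0117] y [-0.0344  0.0437] zmax 0.11
[-0.0016, -0.0002, 0.2517, 0.0009, -0.0005, 0.0003] [0.475  0.3187 0.12  ]
```

View pics/w1.png

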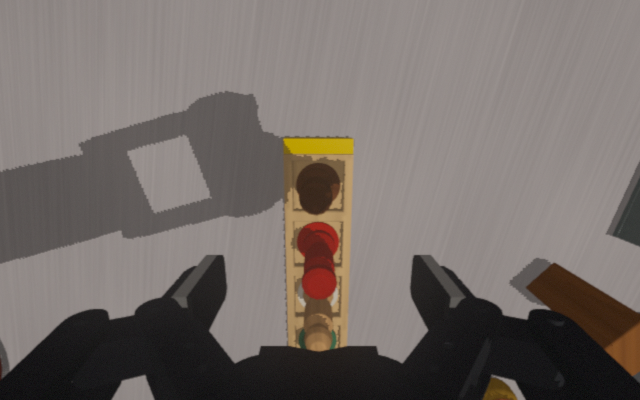

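The wrist view shows the row aligned with the gripper: dark at px 318,188, red at 318,262, pale at 318,325. Dark is 3–4 mm off in rack x. Descending to grip it.

apply_moves --rows '[-0.0016,-0.004,0.08,0,0,0,-0.0016,-0.004,0.16,0,0,0,-0.0016,-0.004,0.22,0,0,0,-0.0016,-0.004,0.25,0,0,0,-0.0016,-0.004,0.25,0,0,0,-0.0016,-0.004,0.25,0,0,0]'

```text
t: 2.05
tool_pos: [0.4733, 0.318, 0.1214]
tool_rot: [2.008, 2.415, 0.003]
contact_force: [1.1, 0.7, 0.3]
opening: 0.0854
grip_force: 0.0
```

apply_moves --rows '[0,0,0,0,0,0,0,0,0,0,0,0,0,0,0,0,0,0,0,0,0,0,0,0,0,0,0,0,0,0,0,0,0,0,0,0,0,0,0,0,0,0,0,0,0,0,0,0]' --grip 0 --grip_force 40

```text
t: 2.85
tool_pos: [0.4735, 0.318, 0.122]
tool_rot: [2.008, 2.415, 0.004]
contact_force: [-1.1, -0.2, 5.3]
opening: 0.0288
grip_force: 39.5
```

Gripped, with the opening at 29 mm. Lifting, then planning the carry.

apply_moves --rows '[0,0,-0.05,0,0,0,0,0,-0.12,0,0,0,0,0,-0.19,0,0,0,0,0,-0.25,0,0,0,0,0,-0.25,0,0,0]'

```text
t: 3.35
tool_pos: [0.4752, 0.3188, 0.2778]
tool_rot: [2.005, 2.412, 0.019]
contact_force: [0.3, -0.5, -0.7]
opening: 0.0292
grip_force: 39.7
```

```bash
python3 - <<'E'
from h import *
o=ctrl.get_obs();print(o['tool_pos'],o['opening'])
for k in(-99,-33,33,99): go(well(BLUE,k),.27,5.92)
E
```

```text
[0.47520057 0.31879121 0.27783962] 0.029157291982694965
[-1.1065, -0.13, 0.0071, 0.0079, -0.0028, 0.0511] [ 0.5198 -0.3482  0.27  ]
[-0.9969, -0.1211, 0.0077, 0.0079, -0.0028, 0.0511] [ 0.513  -0.2825  0.27  ]
[-0.8872, -0.1123, 0.0082, 0.0079, -0.0028, 0.0511] [ 0.5062 -0.2169  0.27  ]
[-0.7776, -0.1035, 0.0088, 0.0079, -0.0028, 0.0511] [ 0.4994 -0.1512  0.27  ]
```

apply_moves --rows '[-0.03,-0.004,0,0,0,0.002,-0.08,-0.01,0,0,0,0.005,-0.14,-0.018,0,0.002,0,0.01,-0.21,-0.027,0,0.003,0,0.015,-0.28,-0.035,0.002,0.004,0,0.02,-0.35,-0.044,0.003,0.005,-0.001,0.025,-0.42,-0.053,0.004,0.006,-0.001,0.03,-0.49,-0.062,0.005,0.006,-0.002,0.035,-0.56,-0.071,0.006,0.007,-0.002,0.04,-0.63,-0.08,0.007,0.007,-0.002,0.045,-0.7,-0.089,0.008,0.008,-0.003,0.051,-0.77,-0.098,0.008,0.008,-0.003,0.051,-0.83,-0.105,0.008,0.008,-0.003,0.051,-0.87,-0.11,0.008,0.008,-0.003,0.051,-0.887,-0.112,0.008,0.008,-0.003,0.051,-0.887,-0.112,0.008,0.008,-0.003,0.051,-0.887,-0.112,0.008,0.008,-0.003,0.051]'

```text
t: 5.05
tool_pos: [0.5034, -0.2171, 0.2645]
tool_rot: [-2.099, -2.329, 0.018]
contact_force: [-0.8, 0.5, -0.1]
opening: 0.0289
grip_force: 39.7
```

```bash
python3 - <<'E'
from h import *
o=ctrl.get_obs();T=tool(o);print(o['t'],T.round(4)[:3],o['opening'])
im,d=ctrl.get_image('wrist');cv2.imwrite('pics/w2.png',im);np.savez('w2.npz',im=im,d=d,T=T)
go(well(BLUE,-99),.27,5.92)
E
```

```text
5.05 [[-0.1035  0.9946 -0.0123  0.5034]
 [ 0.9946  0.1034 -0.004  -0.2171]
 [-0.0027 -0.0127 -0.9999  0.2645]] 0.028893460097188774
[-0.2206, 0.004, -0.0079, -0.0077, 0.0021, 0.0007] [ 0.5198 -0.3482  0.27  ]
```

View pics/w2.png

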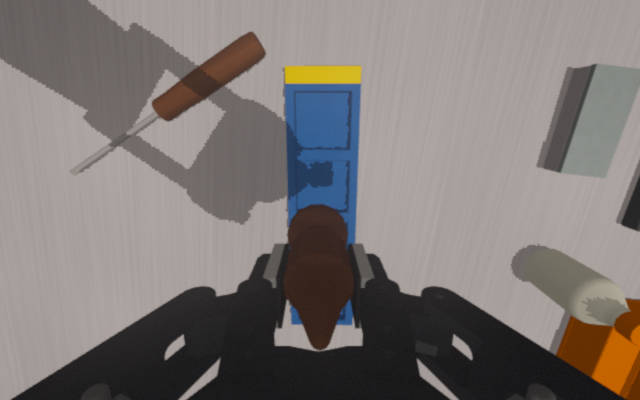

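The dark finial hangs upright in the grip (px 320,250). The blue rack's yellow end is at px 323,75, and the rack runs straight down the picture. I'll use this view to check the blue frame.

```bash
python3 - <<'E'
from h import *
f=np.load('w2.npz');im=f['im'];T=f['T'];hsv=cv2.cvtColor(im,cv2.COLOR_BGR2HSV)
y=big(cv2.inRange(hsv,(20,150,80),(35,255,255))>0);b=(cv2.inRange(hsv,(100,120,20),(125,255,255))>0)
yp=ray('wrist',np.argwhere(y)[:,::-1],.02,T);c,s,a=cv2.minAreaRect(yp.astype(np.float32));print('yellow',c,s)
L=[];R=[]
for v in range(90,200,5):
    u=np.nonzero(b[v,270:380])[0]+270
    if len(u)>30:L.append((u.min(),v));R.append((u.max()+1,v))
L=ray('wrist',L,.02,T);R=ray('wrist',R,.02,T);M=(L+R)/2
print('width',np.median(np.linalg.norm(R-L,axis=1)))
vx,vy,x0,y0=cv2.fitLine(M.astype(np.float32),cv2.DIST_HUBER,0,.01,.01).ravel()
d=np.array([vx,vy]);d*=np.sign(d[1]);print('deg',np.degrees(np.arctan2(d[1],d[0])),'centre',np.array([x0,y0])+d*((np.array(c)-[x0,y0])@d-.141))
E
```

```text
yellow (0.4923552870750427, -0.11144668608903885) (0.07086621224880219, 0.01396939717233181)
width 0.07045386286510782
deg 96.01214 centre [ 0.50729166 -0.25165344]
```

The two estimates agree to 2 mm, so I'll use their mean, (0.5085, -0.2507).

apply_moves --rows '[-0.05,0.001,0,-0.002,0,0,-0.11,0.001,-0.002,-0.004,0.001,0,-0.17,0.002,-0.005,-0.006,0.001,0,-0.21,0.002,-0.008,-0.008,0.002,0,-0.222,0.002,-0.008,-0.008,0.002,0,-0.222,0.002,-0.008,-0.008,0.002,0,-0.222,0.002,-0.008,-0.008,0.002,0,-0.222,0.002,-0.008,-0.008,0.002,0]'

```text
t: 5.9
tool_pos: [0.5191, -0.3487, 0.2709]
tool_rot: [2.101, 2.334, 0.001]
contact_force: [-0.7, -0.6, -2.0]
opening: 0.029
grip_force: 39.7
```

```bash
sed -i 's/^PLY.*/PLY=(np.array([.4949,.2227]),100.55); BLUE=(np.array([.5085,-.2507]),95.95)/' h.py; python3 - <<'E'
from h import *
o=ctrl.get_obs();T=tool(o);print(o['t'],T.round(4)[:3])
im,d=ctrl.get_image('wrist');np.savez('w3.npz',im=im,d=d,T=T)
go(well(BLUE,-99),.12,5.95)
E
```

```text
5.9 [[-1.048e-01  9.945e-01  1.300e-03  5.191e-01]
 [ 9.945e-01  1.048e-01 -5.000e-04 -3.487e-01]
 [-6.000e-04  1.300e-03 -1.000e+00  2.709e-01]]
[-0.0002, -0.0009, 0.2516, 0.0009, 0.0006, 0.0007] [ 0.5188 -0.3492  0.12  ]
```

apply_moves --rows '[0,-0.001,0.06,0,0,0,0,-0.001,0.13,0,0,0,0,-0.001,0.19,0,0,0,0,-0.001,0.22,0,0,0,0,-0.001,0.235,0,0,0,0,-0.001,0.245,0,0,0,0,-0.001,0.25,0,0,0,0,-0.001,0.252,0,0,0,0,-0.001,0.252,0,0,0]'

```text
t: 6.85
tool_pos: [0.5191, -0.3509, 0.121]
tool_rot: [2.101, 2.33, 0.0]
contact_force: [-0.5, -0.5, -0.3]
opening: 0.0286
grip_force: 39.6
```

apply_moves --rows '[0.001,0,0.002,0,0,0,0.002,0,0.004,0,0,0,0.002,0,0.006,0,0,0,0.002,0,0.006,0,0,0]'

```text
t: 7.25
tool_pos: [0.5191, -0.3502, 0.1189]
tool_rot: [2.101, 2.331, -0.001]
contact_force: [-4.9, 1.3, 9.1]
opening: 0.0291
grip_force: 40.6
```

Contact of 9 N shows it is down on the floor. Releasing, then rising.

apply_moves --rows '[0,0,0,0,0,0,0,0,0,0,0,0,0,0,0,0,0,0,0,0,0,0,0,0,0,0,0,0,0,0,0,0,0,0,0,0]' --grip 1

```text
t: 7.85
tool_pos: [0.5184, -0.3492, 0.1161]
tool_rot: [2.103, 2.332, 0.0]
contact_force: [0.4, 0.1, 0.8]
opening: 0.0851
grip_force: 0.0
```

apply_moves --rows '[0,0,-0.04,0,0,0,0,0,-0.1,0,0,0,0,0,-0.17,0,0,0,0,0,-0.23,0,0,0,0,0,-0.25,0,0,0,0,0,-0.25,0,0,0]'

```text
t: 8.45
tool_pos: [0.5191, -0.3498, 0.269]
tool_rot: [2.099, 2.328, 0.001]
contact_force: [0.5, -0.3, -0.4]
opening: 0.0852
grip_force: 0.0
```

```bash
python3 - <<'E'
from h import *
o=ctrl.get_obs();T=tool(o);print(o['t'],T.round(3)[:3,3],o['opening'])
im,d=ctrl.get_image('wrist');cv2.imwrite('pics/w4.png',im);np.savez('w4.npz',im=im,d=d,T=T)
go(well(PLY,33,-2),.27,10.55)
E
```

```text
8.45 [ 0.519 -0.35   0.269] 0.08519567930486202
[1.0065, 0.0519, -0.008, 0.0012, 0.0012, -0.0514] [0.4869 0.2548 0.27  ]
```

View pics/w4.png

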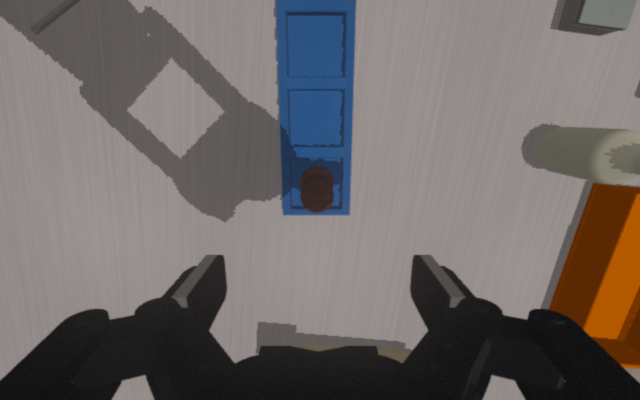

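The dark finial stands upright in the far blue well at px 316,188. Next is red.

apply_moves --rows '[0.04,0.002,0,0,0,0,0.1,0.005,0,0,0,-0.005,0.17,0.009,0,0,0,-0.01,0.25,0.013,0,0,0,-0.015,0.33,0.017,0,0,0,-0.02,0.41,0.021,0,0,0,-0.025,0.49,0.025,0,0,0,-0.03,0.57,0.029,0,0,0,-0.035,0.65,0.033,0,0,0,-0.04,0.73,0.038,0,0,0,-0.045,0.81,0.042,0,0,0,-0.051,0.88,0.045,0,0,0,-0.051,0.94,0.048,0,0,0,-0.051,0.98,0.05,0,0,0,-0.051,1.0,0.052,-0.005,0,0,-0.051,1.0,0.052,-0.008,0.001,0.001,-0.051,1.0,0.052,-0.008,0.001,0.001,-0.051,1.0,0.052,-0.008,0.001,0.001,-0.051]'

```text
t: 10.3
tool_pos: [0.4875, 0.2497, 0.2699]
tool_rot: [-2.01, -2.414, 0.001]
contact_force: [-0.5, -0.6, -0.3]
opening: 0.0858
grip_force: 0.0
```

```bash
cat >> h.py <<'E'
def look(r,name):
    o=ctrl.get_obs();T=tool(o);im,d=ctrl.get_image('wrist');np.savez(name,im=im,d=d,T=T);print(o['t'],T[:3,3].round(4))
    W=world('wrist',d,T);z=W[...,2];c=r[0];a=np.radians(r[1]);yv=np.array([np.cos(a),np.sin(a)]);xv=np.array([yv[1],-yv[0]])
    rx=(W[...,:2]-c)@xv;ry=(W[...,:2]-c)@yv
    for k in(99,33,-33,-99):
        m=(z>.05)&(z<.125)&(abs(rx)<.04)&(abs(ry-k/1000)<.028)&(d>0)
        if m.sum()>60: print(k,m.sum(),'x',np.percentile(rx[m],[1,99]).round(4),'y',np.percentile(ry[m],[1,99]).round(4),'zmax',z[m].max().round(3))
E
python3 - <<'E'
from h import *
look(PLY,'w5.npz')
go(well(PLY,32,-2),.12,10.55)
E
```

```text
10.3 [0.4875 0.2497 0.2699]
33 1411 x [-0.0159  0.0123] y [0.0151 0.0436] zmax 0.107
-33 1318 x [-0.0167  0.0109] y [-0.0402 -0.0174] zmax 0.11
-99 1317 x [-0.0195  0.0086] y [-0.1057 -0.0862] zmax 0.109
[0.0068, 0.0006, 0.25, -0.0003, 0.0001, -0.0014] [0.4871 0.2538 0.12  ]
```

apply_moves --rows '[0.0035,0,0.06,0,0,0,0.0035,0,0.14,0,0,0,0.0035,0,0.21,0,0,0,0.0035,0,0.25,0,0,0,0.0035,0,0.25,0,0,0,0.0035,0,0.25,0,0,0]'

```text
t: 10.95
tool_pos: [0.4873, 0.2525, 0.1208]
tool_rot: [-2.01, -2.415, -0.0]
contact_force: [0.3, -0.3, -0.2]
opening: 0.0852
grip_force: 0.0
```

apply_moves --rows '[0,0,0,0,0,0,0,0,0,0,0,0,0,0,0,0,0,0,0,0,0,0,0,0,0,0,0,0,0,0,0,0,0,0,0,0,0,0,0,0,0,0,0,0,0,0,0,0]' --grip 0

```text
t: 11.75
tool_pos: [0.4876, 0.2533, 0.1215]
tool_rot: [2.008, 2.415, 0.002]
contact_force: [-0.1, 0.3, 6.4]
opening: 0.0286
grip_force: 39.5
```

apply_moves --rows '[0,0,-0.05,0,0,0,0,0,-0.12,0,0,0,0,0,-0.19,0,0,0,0,0,-0.25,0,0,0,0,0,-0.25,0,0,0,0,0,-0.25,0,0,0,0,0,-0.25,0,0,0]'

```text
t: 12.45
tool_pos: [0.486, 0.2527, 0.268]
tool_rot: [-2.007, -2.414, 0.005]
contact_force: [-0.0, -0.6, -1.0]
opening: 0.0287
grip_force: 39.8
```

```bash
python3 - <<'E'
from h import *
o=ctrl.get_obs();print(o['t'],o['tool_pos'],o['opening'])
go(well(BLUE,-33),.27,5.95)
E
```

```text
12.45 [0.48600705 0.25265337 0.2680203 ] 0.028733377380830396
[-0.8865, -0.1207, -0.0025, -0.0024, 0.0003, 0.0507] [ 0.5119 -0.2835  0.27  ]
```

apply_moves --rows '[-0.03,-0.004,0,0,0,0.002,-0.08,-0.011,0,0,0,0.005,-0.14,-0.019,0,0,0,0.01,-0.21,-0.029,0,0,0,0.015,-0.28,-0.038,0,0,0,0.02,-0.35,-0.048,0,0,0,0.025,-0.42,-0.057,0,0,0,0.03,-0.49,-0.067,0,0,0,0.035,-0.56,-0.076,0,-0.001,0,0.04,-0.63,-0.086,-0.001,-0.002,0,0.045,-0.7,-0.095,-0.002,-0.002,0,0.051,-0.77,-0.105,-0.002,-0.002,0,0.051,-0.83,-0.113,-0.002,-0.002,0,0.051,-0.87,-0.119,-0.002,-0.002,0,0.051,-0.886,-0.121,-0.002,-0.002,0,0.051,-0.886,-0.121,-0.002,-0.002,0,0.051,-0.886,-0.121,-0.002,-0.002,0,0.051,-0.886,-0.121,-0.002,-0.002,0,0.051,-0.886,-0.121,-0.002,-0.002,0,0.051]'

```text
t: 14.35
tool_pos: [0.5127, -0.2818, 0.2714]
tool_rot: [2.101, 2.334, 0.004]
contact_force: [-0.2, 0.0, -0.5]
opening: 0.0287
grip_force: 39.8
```

```bash
python3 - <<'E'
from h import *
o=ctrl.get_obs();print(o['t'],o['tool_pos'],o['opening'])
go(well(BLUE,-33),.119,5.95)
E
```

```text
14.35 [ 0.51271813 -0.28175768  0.2713712 ] 0.02874374215377692
[-0.0029, -0.0024, 0.2539, 0.0019, -0.0003, 0.0007] [ 0.5119 -0.2835  0.119 ]
```

apply_moves --rows '[-0.001,-0.001,0.06,0,0,0,-0.001,-0.001,0.13,0,0,0,-0.001,-0.002,0.19,0,0,0,-0.001,-0.002,0.22,0,0,0,-0.001,-0.002,0.235,0,0,0,-0.001,-0.002,0.242,0,0,0,-0.001,-0.002,0.247,0,0,0,-0.001,-0.002,0.25,0,0,0,-0.001,-0.002,0.254,0,0,0,-0.001,-0.002,0.254,0,0,0]'

```text
t: 15.35
tool_pos: [0.5121, -0.2837, 0.1195]
tool_rot: [2.102, 2.331, 0.004]
contact_force: [0.5, 0.3, -1.1]
opening: 0.029
grip_force: 39.8
```

apply_moves --rows '[0,0,0.002,0,0,0,0,0,0.003,0,0,0,0,0,0.004,0,0,0,0,0,0.004,0,0,0]'

```text
t: 15.75
tool_pos: [0.5124, -0.284, 0.1185]
tool_rot: [2.102, 2.332, 0.004]
contact_force: [-3.2, 0.8, 8.4]
opening: 0.0288
grip_force: 40.8
```

Seated. Releasing and rising.

apply_moves --rows '[0,0,0,0,0,0,0,0,0,0,0,0,0,0,0,0,0,0,0,0,0,0,0,0,0,0,0,0,0,0,0,0,0,0,0,0]' --grip 1

```text
t: 16.35
tool_pos: [0.5119, -0.2835, 0.1164]
tool_rot: [2.103, 2.332, 0.004]
contact_force: [0.5, 0.0, -0.5]
opening: 0.0853
grip_force: 0.0
```

apply_moves --rows '[0,0,-0.04,0,0,0,0,0,-0.1,0,0,0,0,0,-0.17,0,0,0,0,0,-0.23,0,0,0,0,0,-0.255,0,0,0,0,0,-0.255,0,0,0,0,0,-0.255,0,0,0]'

```text
t: 17.05
tool_pos: [0.5109, -0.2833, 0.2677]
tool_rot: [-2.103, -2.333, -0.003]
contact_force: [0.2, 0.1, 0.2]
opening: 0.0853
grip_force: 0.0
```

```bash
python3 - <<'E'
from h import *
look(BLUE,'w6.npz')
go(well(PLY,-31.5,-2.5),.27,10.55)
E
```

```text
17.05 [ 0.5109 -0.2833  0.2677]
-33 1391 x [-0.0138  0.0142] y [-0.0497 -0.0215] zmax 0.104
-99 1078 x [-0.0149  0.013 ] y [-0.1067 -0.0848] zmax 0.111
[0.7885, 0.0611, -0.003, -0.0001, -0.0021, -0.0514] [0.4982 0.1913 0.27  ]
```

Red (x 0, y -36 mm) and dark (x -1 mm) both check out. Next is pale.

apply_moves --rows '[0.04,0.003,0,0,0,0,0.1,0.008,0,0,0,-0.005,0.17,0.013,0,0,0,-0.01,0.25,0.019,0,0,0,-0.015,0.33,0.026,0,0,0,-0.02,0.41,0.032,0,0,0,-0.025,0.49,0.038,0,0,0,-0.035,0.57,0.044,0,0,0,-0.045,0.65,0.05,0,0,0,-0.051,0.71,0.055,0,0,0,-0.051,0.76,0.059,0,0,0,-0.051,0.788,0.061,-0.003,0,-0.002,-0.051,0.788,0.061,-0.003,0,-0.002,-0.051,0.788,0.061,-0.003,0,-0.002,-0.051,0.788,0.061,-0.003,0,-0.002,-0.051,0.788,0.061,-0.003,0,-0.002,-0.051]'

```text
t: 18.7
tool_pos: [0.499, 0.1894, 0.2709]
tool_rot: [2.008, 2.411, -0.001]
contact_force: [-0.4, 0.1, 0.6]
opening: 0.0857
grip_force: 0.0
```

```bash
python3 - <<'E'
from h import *
look(PLY,'w7.npz')
go(well(PLY,-32,-2.5),.12,10.55)
E
```

```text
18.7 [0.499  0.1894 0.2709]
-33 1172 x [-0.0164  0.011 ] y [-0.042  -0.0175] zmax 0.11
-99 1276 x [-0.0192  0.0082] y [-0.1093 -0.0863] zmax 0.109
[0.0032, -0.0015, 0.2521, 0.0015, 0.002, -0.0013] [0.4983 0.1908 0.12  ]
```

apply_moves --rows '[0.003,-0.0015,0.06,0,0,0,0.003,-0.0015,0.14,0,0,0,0.003,-0.0015,0.21,0,0.001,0,0.003,-0.0015,0.252,0.001,0.002,0,0.003,-0.0015,0.252,0.001,0.002,0,0.003,-0.0015,0.252,0.001,0.002,0]'

```text
t: 19.35
tool_pos: [0.4987, 0.1913, 0.1209]
tool_rot: [2.009, 2.414, 0.002]
contact_force: [-0.2, 0.1, 0.4]
opening: 0.0858
grip_force: 0.0
```

apply_moves --rows '[0,0,0,0,0,0,0,0,0,0,0,0,0,0,0,0,0,0,0,0,0,0,0,0,0,0,0,0,0,0,0,0,0,0,0,0,0,0,0,0,0,0,0,0,0,0,0,0]' --grip 0

```text
t: 20.15
tool_pos: [0.499, 0.1918, 0.1217]
tool_rot: [2.007, 2.415, 0.003]
contact_force: [-1.4, -1.3, 6.3]
opening: 0.0289
grip_force: 39.6
```

apply_moves --rows '[0,0,-0.05,0,0,0,0,0,-0.12,0,0,0,0,0,-0.19,0,0,0,0,0,-0.25,0,0,0,0,0,-0.25,0,0,0,0,0,-0.25,0,0,0,0,0,-0.25,0,0,0]'

```text
t: 20.85
tool_pos: [0.4973, 0.1914, 0.2684]
tool_rot: [-2.008, -2.415, 0.002]
contact_force: [-0.1, -0.8, -1.7]
opening: 0.0291
grip_force: 39.7
```

```bash
python3 - <<'E'
from h import *
o=ctrl.get_obs();print(o['t'],o['tool_pos'],o['opening'])
go(well(BLUE,33),.27,5.95)
E
```

```text
20.85 [0.49729482 0.19136883 0.26838031] 0.029122025204959368
[-0.673, -0.1117, -0.0024, -0.0012, 0.0001, 0.0507] [ 0.5051 -0.2179  0.27  ]
```

apply_moves --rows '[-0.03,-0.005,0,0,0,0.002,-0.08,-0.013,0,0,0,0.005,-0.14,-0.023,0,0,0,0.01,-0.21,-0.035,0,0,0,0.017,-0.28,-0.046,0,0,0,0.024,-0.35,-0.058,0,0,0,0.031,-0.42,-0.07,0,0,0,0.038,-0.49,-0.081,0,0,0,0.045,-0.56,-0.093,0,-0.001,0,0.051,-0.62,-0.103,-0.001,-0.001,0,0.051,-0.655,-0.109,-0.002,-0.001,0,0.051,-0.673,-0.112,-0.002,-0.001,0,0.051,-0.673,-0.112,-0.002,-0.001,0,0.051,-0.673,-0.112,-0.002,-0.001,0,0.051,-0.673,-0.112,-0.002,-0.001,0,0.051,-0.673,-0.112,-0.002,-0.001,0,0.051]'

```text
t: 22.45
tool_pos: [0.5059, -0.2166, 0.2714]
tool_rot: [2.101, 2.334, 0.004]
contact_force: [-0.7, -0.2, -0.1]
opening: 0.0289
grip_force: 39.7
```

```bash
python3 - <<'E'
from h import *
o=ctrl.get_obs();print(o['t'],o['tool_pos'],o['opening'])
go(well(BLUE,33),.119,5.95)
E
```

```text
22.45 [ 0.5058684  -0.21660625  0.27141141] 0.028872133639096957
[-0.0021, -0.0022, 0.254, 0.0018, -0.0003, 0.0007] [ 0.5051 -0.2179  0.119 ]
```

apply_moves --rows '[-0.001,-0.001,0.06,0,0,0,-0.001,-0.001,0.13,0,0,0,-0.001,-0.002,0.19,0,0,0,-0.001,-0.002,0.22,0,0,0,-0.001,-0.002,0.235,0,0,0,-0.001,-0.002,0.242,0,0,0,-0.001,-0.002,0.247,0,0,0,-0.001,-0.002,0.25,0,0,0,-0.001,-0.002,0.254,0,0,0,-0.001,-0.002,0.254,0,0,0]'

```text
t: 23.45
tool_pos: [0.5053, -0.2185, 0.1196]
tool_rot: [2.102, 2.331, 0.004]
contact_force: [-0.4, -0.3, -0.2]
opening: 0.0289
grip_force: 39.7
```

apply_moves --rows '[0,0,0.002,0,0,0,0,0,0.003,0,0,0,0,0,0.004,0,0,0,0,0,0.004,0,0,0]'

```text
t: 23.85
tool_pos: [0.5056, -0.2187, 0.1187]
tool_rot: [2.102, 2.332, 0.003]
contact_force: [-4.7, 2.1, 8.9]
opening: 0.0287
grip_force: 40.5
```

apply_moves --rows '[0,0,0,0,0,0,0,0,0,0,0,0,0,0,0,0,0,0,0,0,0,0,0,0,0,0,0,0,0,0,0,0,0,0,0,0]' --grip 1

```text
t: 24.45
tool_pos: [0.505, -0.2183, 0.1166]
tool_rot: [2.103, 2.332, 0.004]
contact_force: [0.5, 0.1, 0.8]
opening: 0.0857
grip_force: 0.0
```

apply_moves --rows '[0,0,-0.04,0,0,0,0,0,-0.1,0,0,0,0,0,-0.17,0,0,0,0,0,-0.23,0,0,0,0,0,-0.255,0,0,0,0,0,-0.255,0,0,0,0,0,-0.255,0,0,0]'

```text
t: 25.15
tool_pos: [0.5041, -0.2181, 0.2679]
tool_rot: [-2.103, -2.333, -0.003]
contact_force: [0.0, -0.3, 0.0]
opening: 0.0853
grip_force: 0.0
```

```bash
python3 - <<'E'
from h import *
look(BLUE,'w8.npz')
go(well(PLY,-100,-4),.27,10.55)
E
```

```text
25.15 [ 0.5041 -0.2181  0.2679]
33 1158 x [-0.0141  0.0138] y [0.0211 0.0456] zmax 0.108
-33 1517 x [-0.014   0.0146] y [-0.0491 -0.0212] zmax 0.103
-99 1131 x [-0.0149  0.0132] y [-0.1031 -0.0847] zmax 0.109
[0.5653, 0.0679, -0.0035, -0.0003, -0.0018, -0.0514] [0.5093 0.1237 0.27  ]
```

Pale is placed correctly. The last one is green.

apply_moves --rows '[0.04,0.005,0,0,0,-0.004,0.1,0.012,0,0,0,-0.01,0.17,0.02,0,0,0,-0.018,0.25,0.03,0,0,0,-0.026,0.33,0.04,0,0,0,-0.034,0.41,0.049,0,0,0,-0.042,0.48,0.058,0,0,0,-0.051,0.54,0.065,0,0,0,-0.051,0.565,0.068,-0.003,0,-0.002,-0.051,0.565,0.068,-0.003,0,-0.002,-0.051,0.565,0.068,-0.003,0,-0.002,-0.051,0.565,0.068,-0.003,0,-0.002,-0.051,0.565,0.068,-0.003,0,-0.002,-0.051]'

```text
t: 26.5
tool_pos: [0.5102, 0.1219, 0.2711]
tool_rot: [2.008, 2.411, -0.001]
contact_force: [0.4, 1.2, 0.6]
opening: 0.0853
grip_force: 0.0
```

```bash
python3 - <<'E'
from h import *
look(PLY,'w9.npz')
go(well(PLY,-100,-4.5),.12,10.55)
E
```

```text
26.5 [0.5102 0.1219 0.2711]
-99 1099 x [-0.0191  0.008 ] y [-0.1095 -0.0866] zmax 0.109
[0.0038, -0.0025, 0.2522, 0.0014, 0.002, -0.0014] [0.5088 0.1236 0.12  ]
```

apply_moves --rows '[0.002,-0.0025,0.06,0,0,0,0.002,-0.0025,0.14,0,0,0,0.002,-0.0025,0.21,0,0.001,0,0.002,-0.0025,0.252,0.001,0.002,0,0.002,-0.0025,0.252,0.001,0.002,0,0.002,-0.0025,0.252,0.001,0.002,0]'

```text
t: 27.15
tool_pos: [0.5094, 0.1231, 0.121]
tool_rot: [2.009, 2.414, 0.002]
contact_force: [-0.5, -0.1, 0.7]
opening: 0.0852
grip_force: 0.0
```

apply_moves --rows '[0,0,0,0,0,0,0,0,0,0,0,0,0,0,0,0,0,0,0,0,0,0,0,0,0,0,0,0,0,0,0,0,0,0,0,0,0,0,0,0,0,0,0,0,0,0,0,0]' --grip 0

```text
t: 27.95
tool_pos: [0.5096, 0.1236, 0.1217]
tool_rot: [2.007, 2.414, 0.003]
contact_force: [-1.0, -0.1, 6.7]
opening: 0.0286
grip_force: 39.4
```

apply_moves --rows '[0,0,-0.05,0,0,0,0,0,-0.12,0,0,0,0,0,-0.19,0,0,0,0,0,-0.25,0,0,0,0,0,-0.25,0,0,0,0,0,-0.25,0,0,0,0,0,-0.25,0,0,0]'

```text
t: 28.65
tool_pos: [0.508, 0.1234, 0.2685]
tool_rot: [-2.008, -2.414, 0.002]
contact_force: [0.2, -0.5, -1.3]
opening: 0.0289
grip_force: 39.7
```

```bash
python3 - <<'E'
from h import *
o=ctrl.get_obs();print(o['t'],o['tool_pos'],o['opening'])
go(well(BLUE,99),.27,5.95)
E
```

```text
28.65 [0.50798157 0.12335896 0.26848748] 0.028906999371265306
[-0.4486, -0.0998, -0.0025, -0.0013, -0.0001, 0.0507] [ 0.4982 -0.1522  0.27  ]
```

apply_moves --rows '[-0.03,-0.007,0,0,0,0.003,-0.08,-0.018,0,0,0,0.009,-0.14,-0.031,0,0,0,0.016,-0.21,-0.047,0,0,0,0.024,-0.28,-0.062,0,0,0,0.032,-0.35,-0.078,0,0,0,0.04,-0.41,-0.091,-0.001,-0.001,0,0.048,-0.44,-0.098,-0.002,-0.001,0,0.051,-0.449,-0.1,-0.002,-0.001,0,0.051,-0.449,-0.1,-0.002,-0.001,0,0.051,-0.449,-0.1,-0.002,-0.001,0,0.051,-0.449,-0.1,-0.002,-0.001,0,0.051,-0.449,-0.1,-0.002,-0.001,0,0.051]'

```text
t: 29.95
tool_pos: [0.4991, -0.1514, 0.2715]
tool_rot: [2.101, 2.334, 0.004]
contact_force: [-1.0, 0.2, -0.5]
opening: 0.0289
grip_force: 39.7
```

```bash
python3 - <<'E'
from h import *
o=ctrl.get_obs();print(o['t'],o['tool_pos'],o['opening'])
go(well(BLUE,99),.119,5.95)
E
```

```text
29.95 [ 0.499117   -0.15139846  0.27150115] 0.028873271599793873
[-0.0013, -0.0023, 0.2542, 0.0017, -0.0002, 0.0007] [ 0.4982 -0.1522  0.119 ]
```

apply_moves --rows '[-0.001,-0.001,0.06,0,0,0,-0.001,-0.001,0.13,0,0,0,0,-0.002,0.19,0,0,0,0,-0.002,0.22,0,0,0,0,-0.002,0.235,0,0,0,0,-0.002,0.242,0,0,0,0,-0.002,0.247,0,0,0,0,-0.002,0.25,0,0,0,0,-0.002,0.254,0,0,0,0,-0.002,0.254,0,0,0]'

```text
t: 30.95
tool_pos: [0.4985, -0.1525, 0.1197]
tool_rot: [2.102, 2.331, 0.004]
contact_force: [-0.0, -0.0, -1.5]
opening: 0.0289
grip_force: 39.7
```

apply_moves --rows '[0,0,0.002,0,0,0,0,0,0.003,0,0,0,0,0,0.004,0,0,0,0,0,0.004,0,0,0]'

```text
t: 31.35
tool_pos: [0.4988, -0.1528, 0.1187]
tool_rot: [2.102, 2.332, 0.003]
contact_force: [-4.0, 1.7, 7.7]
opening: 0.0288
grip_force: 40.6
```

Seated. Releasing, rising, and backing off toward +y so the cameras can see the row.

apply_moves --rows '[0,0,0,0,0,0,0,0,0,0,0,0,0,0,0,0,0,0,0,0,0,0,0,0,0,0,0,0,0,0,0,0,0,0,0,0]' --grip 1

```text
t: 31.95
tool_pos: [0.4982, -0.1524, 0.1167]
tool_rot: [2.103, 2.332, 0.003]
contact_force: [-0.6, 0.5, 0.0]
opening: 0.0856
grip_force: 0.0
```

apply_moves --rows '[0,0,-0.04,0,0,0,0,0,-0.1,0,0,0,0,0,-0.17,0,0,0,0,0,-0.23,0,0,0,0,0,-0.255,0,0,0,0,0,-0.255,0,0,0,0.05,0,-0.255,0,0,0,0.12,0,-0.255,0,0,0,0.2,0,-0.255,0,0,0,0.28,0,-0.255,0,0,0,0.36,0,-0.255,0,0,0,0.43,0,-0.255,0,0,0,0.47,0,-0.255,0,0,0,0.47,0,-0.255,0,0,0,0.47,0,-0.255,0,0,0]'

```text
t: 33.45
tool_pos: [0.4679, 0.128, 0.2674]
tool_rot: [-2.102, -2.334, 0.002]
contact_force: [-0.4, 0.2, 0.3]
opening: 0.0859
grip_force: 0.0
```

```bash
python3 - <<'E'
from h import *
for n in('top','side'):
    im,d=ctrl.get_image(n);W=world(n,d);z=W[...,2];c=BLUE[0];a=np.radians(BLUE[1]);yv=np.array([np.cos(a),np.sin(a)]);xv=np.array([yv[1],-yv[0]])
    rx=(W[...,:2]-c)@xv;ry=(W[...,:2]-c)@yv
    for k in(99,33,-33,-99):
        m=(z>.045)&(z<.125)&(abs(rx)<.04)&(abs(ry-k/1000)<.03)&(d>0)
        if m.sum()>20: print(n,k,m.sum(),'x',np.percentile(rx[m],[1,99]).round(4),'y',np.percentile(ry[m],[1,99]).round(4),'zmax',z[m].max().round(3))
    if n=='side': cv2.imwrite('pics/s2.png',cv2.resize(im[200:390,250:450],None,fx=3,fy=3))
E
```

```text
top 99 199 x [-0.0117  0.0149] y [0.0899 0.114 ] zmax 0.107
top 33 231 x [-0.0118  0.016 ] y [0.0238 0.0479] zmax 0.107
top -33 301 x [-0.0116  0.0166] y [-0.047  -0.0191] zmax 0.103
top -99 247 x [-0.0127  0.0152] y [-0.1071 -0.0824] zmax 0.111
side 99 236 x [-0.0157  0.0113] y [0.0825 0.1056] zmax 0.106
side 33 252 x [-0.0153  0.0102] y [0.0163 0.0402] zmax 0.107
side -33 308 x [-0.0151  0.0133] y [-0.0512 -0.0224] zmax 0.103
side -99 250 x [-0.0162  0.0114] y [-0.1145 -0.0871] zmax 0.11
```

View pics/s2.png

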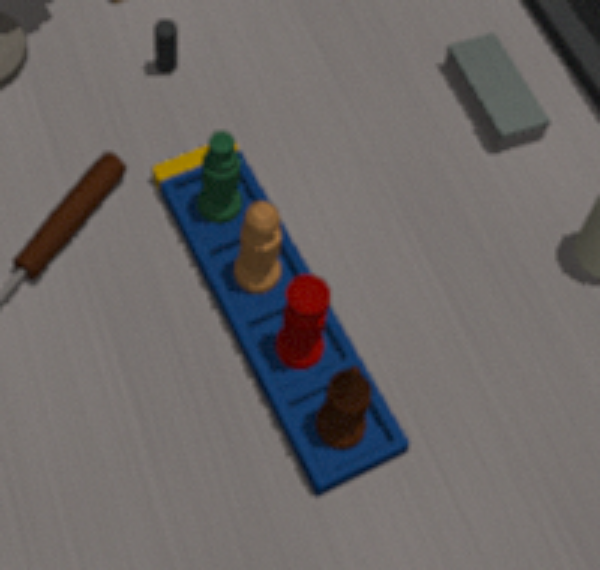

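The crop shows all four standing in the blue wells. From yellow they are green (220,180), pale (258,245), red (303,325) and dark (343,410), each within about 3 mm of its well centre. Handing in.

```bash
python3 -c "
from station import ctrl
print(ctrl.finish_job())"
```

```text
the job is handed in; nothing more can be done
None
```

All four finials stand upright and released in the blue rack in reverse order (from yellow: green, pale, red, dark), each about 3 mm or less from its well centre by camera; I handed the job in at about 33.5 s, and no verdict was returned.

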